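# Lay the standing filament spools flat

### The job

Two filament spools have been left standing on their rims, where they could roll off the bench. With the fingertips, push each one over near where it stands so that it lies flat on the bench on its plain face, with the raised hub ring facing up. Do not pick the spools up, and leave the spool that already lies flat, the glue stick, the jar and the screwdriver as they are.

Things in the scene. Friction and masses are not known exactly. Their poses are not given: they have to be found in the camera images.
- spool_left: The left standing spool (positive y), on its rim, black with grey ring, orange filament, can roll. 130 mm diameter, 48 wide. Origin: its middle, 65 up (24 lying flat). x: along the axle, out of the face with the hub ring (face x=+24, ring 68 mm wide, to +36); plain face x=-24, looks anywhere from ahead to back-left. Pushed near the top of a face it topples past 20 degrees. 0.2-0.45 kg.
- spool_left_ring (a point): Centre of the hub ring's outer end on spool_left, on the axle 36 mm from the spool's origin (a hollow: the ring's bore is 54 mm wide and 12 mm deep). 58 mm above the bench when the spool lies on its plain face.
- spool_right: The right standing spool (negative y), on its rim, black with grey ring, orange filament, can roll. 130 mm diameter, 48 wide. Origin: its middle, 65 up (24 lying flat). x: along the axle, out of the face with the hub ring (face x=+24, ring 68 mm wide, to +36); plain face x=-24, looks anywhere from ahead to back-right. Pushed near the top of a face it topples past 20 degrees. 0.2-0.45 kg.
- spool_right_ring (a point): Centre of the hub ring's outer end on spool_right, on the axle 36 mm from the spool's origin (a hollow: the ring's bore is 54 mm wide and 12 mm deep). 58 mm above the bench when the spool lies on its plain face.
- flat_spool: Bystander: a spool of the same size with white filament, already lying flat with its hub ring up, beyond and between the two. Origin under its centre on the bench, z up, 60 mm high with the ring.
- glue_stick: Bystander: white upright glue stick, 30 mm diameter, 90 mm tall, standing between the two spools on the robot's side. Origin at the centre of its foot, z up.
- jar: Bystander: glass jar with green lid, 66 mm diameter, 85 mm tall, at the far left. Origin at the centre of its foot, z up.
- screwdriver: Bystander: screwdriver with red handle lying on the bench at the far right, about 200 mm long. Origin under its middle, x along it to the tip.

How it is judged:
By the outcome, as a careful person would: the job done as asked, in the order asked, and still so for the second after the job is handed in, with the robot touching nothing.
It also fails if it takes over 48 s, if anything falls off the work surface, if the arm or the gripper's body presses on something with over 40 N, if the wrist force passes 120 N, or if a joint passes its speed limit or range.

### The arm

A 6-joint arm with a two-finger parallel gripper is mounted at the origin on the work surface. World frame = base frame: x ahead of the robot, y to its left, z up, the work surface at z = 0. Lengths are in m, angles in degrees, forces in N, time in s.
With the tool pointing down it reaches from about 0.375 to 0.9 m from the base axis. Payload 3.1 kg.
Tool frame: the origin (TCP) lies at the very end of the fingers, on their centre line; the grasp point (between the pads) lies bot.grip_point_offset behind it (bot.grip_point_offset is the distance from the TCP to the grasp point, in m); z points along the fingers, y is the line along which they close (so a half turn about z gives the same grasp; the last joint's range is limited). The gripper opens to 87 mm and grips with 3 to 60 N. Pads are 19 mm wide; open, the fingers measure 117 mm over their backs; the gripper's body (75 mm by 190 mm) begins 51 mm behind the grasp point.
Start: joints at [-10.227, 30.224, 82.088, -0, 67.689, -10.227], TCP at [0.625, 0, 0.201] pointing down, gripper open.
Joint ranges: [-176.69, 176.69], [-43.24, 126.21], [12.49, 139.97], [-82, 262], [0, 151.66], [-163.58, 163.58]. Speed limits (degrees/s): [159.86, 159.86, 180, 180, 180, 180].

### API

Orientations are given as a 3x3 rotation matrix whose columns are the frame's x, y, z axes.
In Python, from rig import bot, viewer, ticket gives the robot as it stands.
- The arm moves only by the tool servo_tool, never from a script. Its argument "targets" is a list of rows, each an object with "offset": the shift along the tool's x, y, z in m, a list of three; "dr": the turn, a rotation vector about the tool's x, y, z in degrees, a list of three. In form: [{"offset": [x, y, z], "dr": [ax, ay, az]}, ...]. A call has 1 to 20 rows; each row is the pose to reach, as a shift and turn from the pose commanded when the call began, along the tool's axes at that moment; what a row does not reach only later rows make up. A row lasts 1/12 s, in which the tool goes at most 41.7 mm and 7.16 degrees, less where a joint would pass 70% of its speed; a pose out of reach is approached as far as the arm can. A call with a gripper value outside its range is refused whole. "gripper" is the gripper command: -1 is fully open, 1 is shut, values between are in proportion, set as the call begins (left out, the last holds). The fingers move at their own pace and stop on an object; the grip force is fixed at half the most. Time passes only in rows, so rows that repeat a pose let the fingers close. It gives the time, the measured TCP pose, the force, the opening and the grip force at its end, in the units of the state.
- bot.read_state(): the state, without advancing time (a new reading comes with each control period).
- viewer.capture(name): name is "scene" or "side" or "wrist"; returns a dict with "color" (420x560x3 uint8, red, green, blue), "camera_matrix" (3x3 intrinsics, pixels), "R" (3x3) and "t" (3): a world point X has camera coordinates R X + t. Camera axes: x right, y down, z forward; pixel columns grow to the right and rows downward; lengths in m; the calibration is good to about 2 mm. A picture is of the moment at which its call begins. There is no depth.
- ticket.hand_in(): hands the job in; it is judged then, once.
The state is a dict: "time_s": time; "joint_positions": joint angles; "qvel": joint speeds; "tau": joint torques, N m; "position": TCP position; "tcp_rot": TCP orientation; "force": force on the tool from outside, world axes, zero at the start; "moment": the same for the moment, N m; "opening": opening from 0.0 (shut) to 1.0 (fully open); "grasp_force": force on a finger pad.
Only numpy, scipy, OpenCV 4.12 (cv2) and the standard library are available. Lean on these libraries where they do the work, as an engineer would, in place of code of your own. Each camera call takes 0.05 s, during which the arm holds its last target. There are 200 camera calls.

## Working session

There is one attempt and no reset: what is moved stays moved. The work goes in short steps, Python scripts to look and compute and a tool call to move; the robot and the scene stay as the last step left them, time stands still between calls to the robot, and variables do not carry over. Pictures are saved under pics/ and viewed, at most 10 in all, crops included, and the job is handed in when it is done.

Besides the shell and the picture viewer there is one more tool, called after "Call:" as name(argument=value, ...) on one line, values as JSON. servo_tool: Moves the arm, as the interface text tells. Its arguments: {"type":"object","properties":{"targets":{"type":"array"},"gripper":{"type":"number"}},"required":["targets"]}

```bash
mkdir -p pics; python3 - <<'E'
from rig import bot, viewer
import cv2,numpy as np,pickle
d={n:viewer.capture(n) for n in("scene","side")}
pickle.dump(d,open('v0.pkl','wb'))
for n,v in d.items():
    cv2.imwrite(f'pics/{n}0.png',v['color'][:,:,::-1]); print(n,v['camera_matrix'].round(1).tolist(),(-v['R'].T@v['t']).round(3),v['R'].round(3).tolist())
s=bot.read_state();print(s['time_s'],s['position'],s['tcp_rot'],bot.grip_point_offset)
E
```

```text
scene [[450.6, 0.0, 276.7], [0.0, 450.6, 211.3], [0.0, 0.0, 1.0]] [ 1.181 -0.497  1.169] [[0.657, 0.754, -0.008], [0.61, -0.538, -0.581], [-0.443, 0.377, -0.814]]
side [[528.8, 0.0, 270.5], [0.0, 528.8, 208.6], [0.0, 0.0, 1.0]] [ 0.124 -1.092  1.023] [[0.905, -0.424, -0.01], [-0.272, -0.561, -0.782], [0.326, 0.711, -0.623]]
0.1 [6.24288883e-01 1.73282640e-04 1.99864103e-01] [[-3.80988387e-05  9.99998085e-01 -1.95679316e-03]
 [ 9.99999942e-01  3.87626571e-05  3.39201096e-04]
 [ 3.39276297e-04 -1.95678012e-03 -9.99998028e-01]] 0.0187
```

View pics/scene0.png

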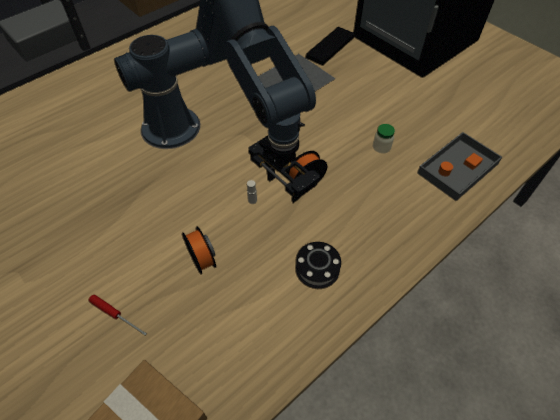

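View pics/side0.png

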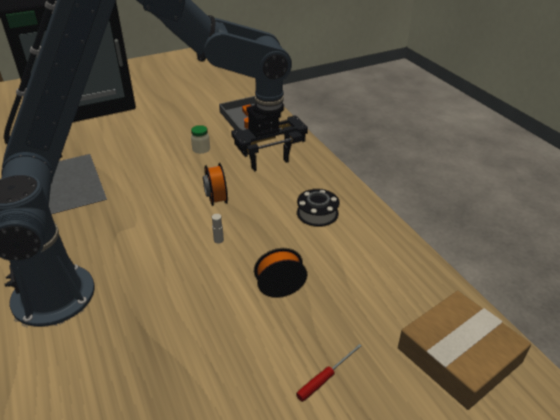

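The scene view shows the right spool at (200,250), with its ring on the upper-right side. The left spool is at (308,172), partly hidden by the gripper. In the side view the left spool is at (215,184) with its ring towards the robot, and the right spool is at (280,270) with its plain face to the camera. I'll raise the arm and look from above.

Call:
servo_tool(targets=[{"offset": [0,-0.04,-0.04],"dr": [0,0,0]},{"offset": [0,-0.08,-0.08],"dr": [0,0,0]},{"offset": [0,-0.12,-0.12],"dr": [0,0,0]},{"offset": [0,-0.14,-0.16],"dr": [0,0,0]},{"offset": [0,-0.14,-0.2],"dr": [0,0,0]},{"offset": [0,-0.14,-0.23],"dr": [0,0,0]},{"offset": [0,-0.14,-0.23],"dr": [0,0,0]},{"offset": [0,-0.14,-0.23],"dr": [0,0,0]}], gripper=1)

```text
time_s: 0.77
position: [0.4867, -0.0004, 0.4378]
tcp_rot: [[-0.0, 1.0, 0.013], [1.0, 0.0, -0.003], [-0.003, 0.013, -1.0]]
force: [0.6, 0.3, -0.3]
opening: 0.482
grasp_force: 0.0
```

```bash
python3 - <<'E'
from rig import bot, viewer
import cv2,numpy as np,pickle
d={n:viewer.capture(n) for n in("scene","side","wrist")}
pickle.dump(d,open('v1.pkl','wb'))
v=d['wrist'];cv2.imwrite('pics/wrist1.png',v['color'][:,:,::-1]); print(v['camera_matrix'].round(1).tolist(),(-v['R'].T@v['t']).round(3),v['R'].round(3).tolist())
a=d['scene']['color'][130:300,160:360,::-1];b=d['side']['color'][150:320,180:360,::-1]
z=lambda a:cv2.resize(a,(400,360),interpolation=cv2.INTER_CUBIC)
cv2.imwrite('pics/two1.png',np.hstack([z(a),z(b)]))
s=bot.read_state();print(s['time_s'],s['position'])
E
```

```text
[[323.5, 0.0, 279.1], [0.0, 323.5, 210.3], [0.0, 0.0, 1.0]] [0.486 0.075 0.616] [[1.0, -0.001, 0.003], [-0.002, -0.962, 0.273], [0.003, -0.273, -0.962]]
0.9167 [4.84415422e-01 1.38868992e-04 4.29922902e-01]
```

View pics/wrist1.png

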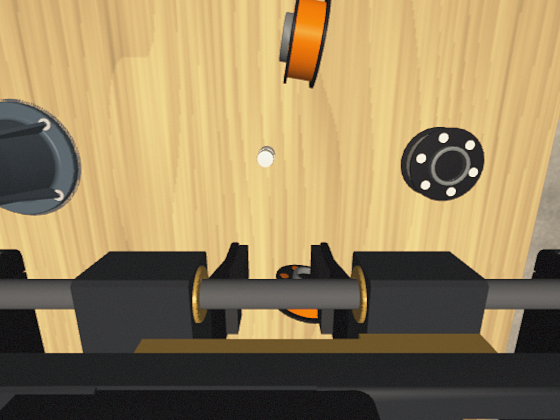

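View pics/two1.png

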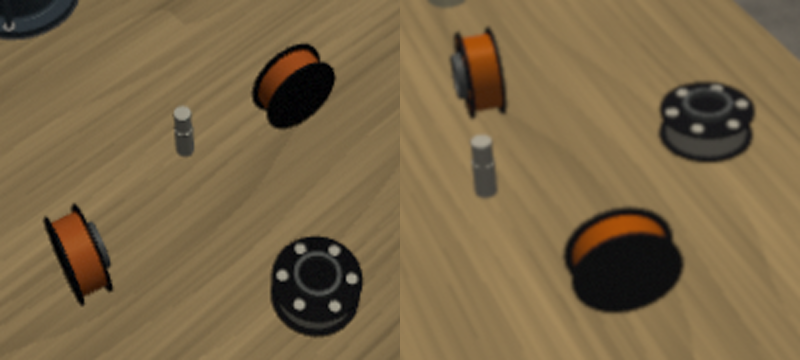

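The wrist view shows the left spool at (306,40), its ring facing the robot and its plain face ahead. The right spool is at (300,293), under the fingers. The scene view shows the left plain face as a clean ellipse, and the side view shows the right one. I'll cast those contours onto vertical planes to get position and yaw, then check with the second view.

```bash
cat > h.py <<'E'
import cv2,numpy as np
from scipy.optimize import least_squares
def rays(v,p):
    p=np.atleast_2d(p).astype(float)
    d=np.c_[p,np.ones(len(p))]@np.linalg.inv(v['camera_matrix']).T@v['R']
    return -v['R'].T@v['t'],d
def onz(v,p,z):
    c,d=rays(v,p); return c+d*((z-c[2])/d[:,2])[:,None]
def proj(v,X):
    q=v['camera_matrix']@(v['R']@np.asarray(X)+v['t']); return (q[:2]/q[2]).round(1)
def masks(v):
    h=cv2.cvtColor(v['color'],cv2.COLOR_RGB2HSV)
    return (h[...,2]<48).astype(np.uint8),cv2.inRange(h,(3,170,90),(18,255,255))
def blob(m,box):
    x0,y0,x1,y1=box; w=np.zeros_like(m); w[y0:y1,x0:x1]=m[y0:y1,x0:x1]
    c=max(cv2.findContours(w,cv2.RETR_EXTERNAL,cv2.CHAIN_APPROX_NONE)[0],key=cv2.contourArea); return c
def fitface(v,e,x0):
    t=np.arange(0,2*np.pi,.2);a=np.deg2rad(e[2])
    u=np.c_[e[1][0]/2*np.cos(t),e[1][1]/2*np.sin(t)]@np.array([[np.cos(a),np.sin(a)],[-np.sin(a),np.cos(a)]])+e[0]
    c,d=rays(v,u)
    def f(q):
        n=np.array([np.cos(q[2]),np.sin(q[2]),0]);o=np.array([q[0],q[1],.065])
        X=c+d*((o-c)@n/(d@n))[:,None]; return np.linalg.norm(X-o,axis=1)-.065
    r=least_squares(f,x0); return r.x,np.abs(r.fun).max()
E
python3 - <<'E'
from h import *; import pickle
d=pickle.load(open('v1.pkl','rb'))
for nm,cam,box,yaw in(('left','scene',(280,145,330,195),0.),('right','side',(250,240,312,302),-2.2)):
    v=d[cam];k,o=masks(v);k=cv2.morphologyEx(k,cv2.MORPH_OPEN,np.ones((7,7),np.uint8))
    e=cv2.fitEllipse(cv2.convexHull(blob(k,box)));g=onz(v,e[0],.065)[0]
    q,r=fitface(v,e,[*g[:2],yaw]);n=np.array([np.cos(q[2]),np.sin(q[2]),0])
    C=np.array([q[0],q[1],.065])-.024*n
    print(nm,e,'face',q[:2].round(3),'yaw plain',np.rad2deg(q[2]).round(1),'res',r.round(4),'centre',C.round(3))
    for w in('scene','side','wrist'): print(w,'centre',proj(d[w],C),'ring',proj(d[w],C-.036*n),'top',proj(d[w],C+[0,0,.065]),'plain',proj(d[w],C+.024*n))
    w=d['side' if cam=='scene' else 'scene']
    c=blob(masks(w)[1],(200,150,240,220) if nm=='left' else (175,220,225,280));print('orange other view centroid',c.reshape(-1,2).mean(0))
for nm,cam,box in (('flat','scene',(285,235,350,295)),):
    print(onz(d['scene'],(319,260),.05),onz(d['side'],(318,200),.055))
print('glue',onz(d['side'],(217,241),0),onz(d['scene'],(253,202),0))
s=d['side'];c1,d1=rays(s,(217,217));print('gluetop',onz(s,(217,217),.09),onz(d['scene'],(251,184),.09))
E
```

```text
left ((309.7915344238281, 174.57623291015625), (21.138568878173828, 39.88447570800781), 50.621665954589844) face [0.543 0.187] yaw plain -10.3 res 0.0019 centre [0.519 0.192 0.065]
scene centre [305.9 170. ] ring [299.9 162.8] top [306.8 156.3] plain [310.  174.9]
side centre [213.5 183.7] ring [201.9 185.6] top [211.8 166.3] plain [221.1 182.5]
wrist centre [299.9  39.7] ring [276.9  35.1] top [303.   28.4] plain [315.1  42.8]
orange other view centroid [216.19672131 176.8852459 ]
right ((281.85986328125, 278.1490478515625), (34.22589111328125, 50.7945671081543), 70.62100982666016) face [ 0.533 -0.264] yaw plain -100.4 res 0.0028 centre [ 0.537 -0.24   0.065]
scene centre [199.4 250.2] ring [210.8 244.6] top [195.9 238. ] plain [191.7 253.9]
side centre [279.5 271.9] ring [275.8 262.3] top [279.5 253.2] plain [282.1 278.6]
wrist centre [305.5 290.5] ring [309.4 273.6] top [308.6 309.9] plain [303.  301.4]
orange other view centroid [198.58441558 246.36363636]
[[ 7.79057306e-01 -6.23558713e-04  5.00000000e-02]] [[ 0.77676464 -0.01053563  0.055     ]]
glue [[0.4569218  0.00818895 0.        ]] [[0.46618211 0.01070798 0.        ]]
gluetop [[0.46277817 0.00507644 0.09      ]] [[0.46360646 0.01080324 0.09      ]]
```

Left spool: centre (0.519, 0.192), plain-face yaw −10°. Right spool: centre (0.537, −0.240), plain-face yaw −100°. The wrist strip tilt and the second-view centroids agree. I'll move to the left pre-push pose behind the ring face, with the tool y axis along the face.

Call:
servo_tool(targets=[{"offset": [0.02,-0.005,0],"dr": [0,0,-7]},{"offset": [0.04,-0.01,0.0],"dr": [0,0,-14]},{"offset": [0.06,-0.02,0.01],"dr": [0,0,-21]},{"offset": [0.09,-0.03,0.02],"dr": [0,0,-28]},{"offset": [0.12,-0.04,0.04],"dr": [0,0,-35]},{"offset": [0.15,-0.05,0.06],"dr": [0,0,-42]},{"offset": [0.18,-0.05,0.085],"dr": [0,0,-49]},{"offset": [0.2,-0.05,0.115],"dr": [0,0,-56]},{"offset": [0.207,-0.05,0.145],"dr": [0,0,-63]},{"offset": [0.207,-0.05,0.175],"dr": [0,0,-70]},{"offset": [0.207,-0.05,0.205],"dr": [0,0,-77]},{"offset": [0.207,-0.05,0.23],"dr": [0,0,-80]},{"offset": [0.207,-0.05,0.23],"dr": [0,0,-80]},{"offset": [0.207,-0.05,0.23],"dr": [0,0,-80]}])

```text
time_s: 2.08
position: [0.4328, 0.2066, 0.1983]
tcp_rot: [[-0.985, 0.175, -0.007], [0.175, 0.985, -0.002], [0.007, -0.003, -1.0]]
force: [0.2, -0.4, 0.2]
opening: 0.006
grasp_force: 0.0
```

```bash
python3 - <<'E'
from rig import bot, viewer
from h import *; import pickle
d={n:viewer.capture(n) for n in("scene","side","wrist")}
pickle.dump(d,open('v2.pkl','wb'))
s=bot.read_state();print(s['time_s'],s['position'],s['tcp_rot'].round(3) if hasattr(s['tcp_rot'],'round') else s['tcp_rot'])
z=lambda a:cv2.resize(a[:,:,::-1],(400,300))
cv2.imwrite('pics/two2.png',np.hstack([z(d['wrist']['color']),z(d['side']['color'])]))
print('driver',onz(d['scene'],[(92,298),(118,316),(146,333)],.01).round(3).tolist(),'jar',onz(d['scene'],(384,130),.085).round(3))
C=np.array([.519,.192,.065]);n=np.array([np.cos(-.18),np.sin(-.18),0])
for o in(.024,-.024,-.036):print(o,proj(d['wrist'],C+n*o+[0,0,.065]),proj(d['wrist'],C+n*o))
E
```

```text
2.2333 [0.43600749 0.20720296 0.2017544 ] [[-0.985  0.175  0.002]
 [ 0.175  0.985  0.   ]
 [-0.002  0.001 -1.   ]]
driver [[0.434, -0.542, 0.01], [0.529, -0.514, 0.01], [0.62, -0.482, 0.01]] jar [[0.576 0.499 0.085]]
0.024 [278.2 326.1] [278.3 289.8]
-0.024 [278.4 278.6] [278.4 249.6]
-0.036 [278.4 266.1] [278.5 239. ]
```

View pics/two2.png

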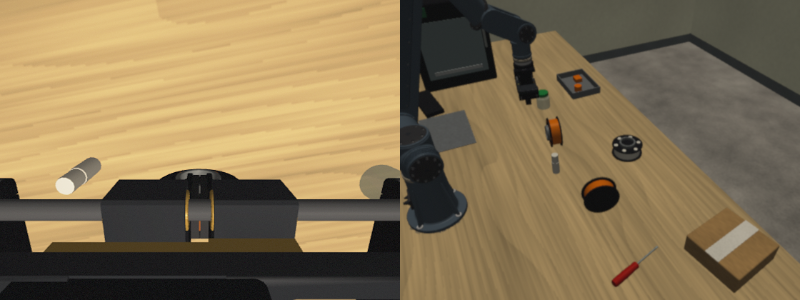

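The spool sits centred behind the fingers (flange arc about 224–333 px, middle about 279 px) and square to the tool. The screwdriver and jar are well clear of where the spools will land. I'll lower to near the spool top.

Call:
servo_tool(targets=[{"offset": [0,0,0.03],"dr": [0,0,0]},{"offset": [0,0,0.06],"dr": [0,0,0]},{"offset": [-0.01,0,0.083],"dr": [0,0,0]},{"offset": [-0.03,0,0.083],"dr": [0,0,0]},{"offset": [-0.038,0,0.083],"dr": [0,0,0]},{"offset": [-0.043,0,0.083],"dr": [0,0,0]},{"offset": [-0.048,0,0.083],"dr": [0,0,0]},{"offset": [-0.053,0,0.083],"dr": [0,0,0]},{"offset": [-0.058,0,0.083],"dr": [0,0,0]},{"offset": [-0.063,0,0.083],"dr": [0,0,0]}])

```text
time_s: 3.07
position: [0.4973, 0.1962, 0.1185]
tcp_rot: [[-0.985, 0.173, 0.001], [0.173, 0.985, 0.0], [-0.001, 0.0, -1.0]]
force: [0.2, 0.0, 0.4]
opening: 0.004
grasp_force: 0.0
```

```bash
python3 - <<'E'
from rig import bot, viewer
from h import *; import pickle
d={n:viewer.capture(n) for n in("scene","side")}
s=bot.read_state();print(s['time_s'],s['position'],s['force'])
z=lambda a:cv2.resize(a[:,:,::-1],(400,400),interpolation=cv2.INTER_CUBIC)
cv2.imwrite('pics/two3.png',np.hstack([z(d['scene']['color'][110:230,250:370]),z(d['side']['color'][120:240,160:280])]))
E
```

```text
3.1667 [0.49812055 0.19607572 0.1182088 ] [-0.27951205  0.21813158  0.12650811]
```

View pics/two3.png

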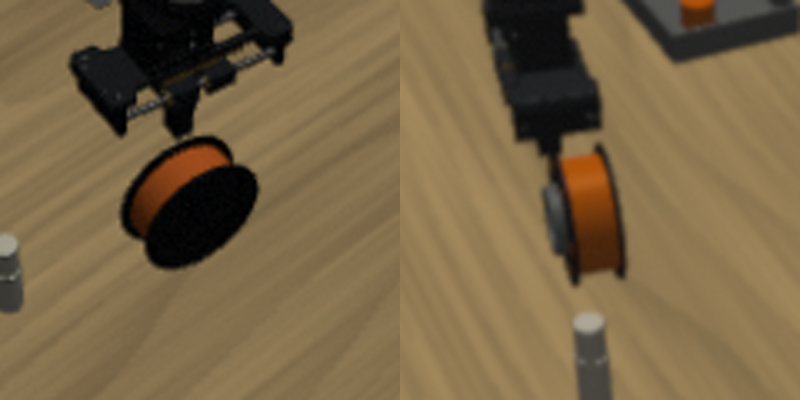

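The fingertip is just behind the ring-side flange, above the ring, and the spool is still upright. I'll push slowly along the face normal, rising slightly with the arc.

Call:
servo_tool(targets=[{"offset": [-0.005,0,0],"dr": [0,0,0]},{"offset": [-0.01,0,-0.001],"dr": [0,0,0]},{"offset": [-0.015,0,-0.002],"dr": [0,0,0]},{"offset": [-0.02,0,-0.003],"dr": [0,0,0]},{"offset": [-0.025,0,-0.004],"dr": [0,0,0]},{"offset": [-0.03,0,-0.005],"dr": [0,0,0]},{"offset": [-0.035,0,-0.006],"dr": [0,0,0]},{"offset": [-0.04,0,-0.007],"dr": [0,0,0]},{"offset": [-0.045,0,-0.007],"dr": [0,0,0]},{"offset": [-0.05,0,-0.007],"dr": [0,0,0]},{"offset": [-0.055,0,-0.007],"dr": [0,0,0]},{"offset": [-0.06,0,-0.007],"dr": [0,0,0]},{"offset": [-0.065,0,-0.007],"dr": [0,0,0]},{"offset": [-0.065,0,-0.007],"dr": [0,0,0]},{"offset": [-0.065,0,-0.01],"dr": [0,0,0]},{"offset": [-0.06,0,-0.03],"dr": [0,0,0]},{"offset": [-0.04,0,-0.06],"dr": [0,0,0]},{"offset": [-0.01,0,-0.09],"dr": [0,0,0]},{"offset": [0.0,0,-0.12],"dr": [0,0,0]},{"offset": [0.0,0,-0.12],"dr": [0,0,0]}])

```text
time_s: 4.83
position: [0.4971, 0.1974, 0.2436]
tcp_rot: [[-0.985, 0.172, 0.008], [0.172, 0.985, 0.002], [-0.008, 0.003, -1.0]]
force: [0.4, -0.3, -0.2]
opening: 0.0
grasp_force: 0.0
```

```bash
python3 - <<'E'
from rig import bot, viewer
from h import *; import pickle
d={n:viewer.capture(n) for n in("scene","side")}
s=bot.read_state();print(s['time_s'],s['position'],s['force'])
z=lambda a:cv2.resize(a[:,:,::-1],(400,300))
cv2.imwrite('pics/two4.png',np.hstack([z(d['scene']['color']),z(d['side']['color'])]))
E
```

```text
4.9333 [0.49729877 0.19648967 0.2394701 ] [ 0.96050288  0.29356258 -0.44160643]
```

View pics/two4.png

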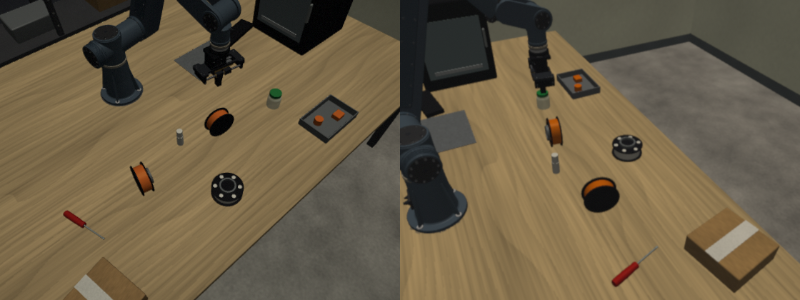

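The left spool is still standing: either it was tilted and fell back, or it was shifted. I'll measure its pose again.

```bash
python3 - <<'E'
from rig import bot, viewer
from h import *; import pickle
d={n:viewer.capture(n) for n in("scene","side")}
d0=pickle.load(open('v1.pkl','rb'))
for D in(d0,d):
    v=D['scene'];k,o=masks(v);k=cv2.morphologyEx(k,cv2.MORPH_OPEN,np.ones((7,7),np.uint8))
    e=cv2.fitEllipse(cv2.convexHull(blob(k,(280,145,340,200))));g=onz(v,e[0],.065)[0]
    q,r=fitface(v,e,[*g[:2],-.1]);print(q.round(3),np.rad2deg(q[2]),r,e)
    for c,b in(('scene',(280,145,340,200)),('side',(200,150,240,220))):
        print(c,cv2.boundingRect(blob(masks(D[c])[1],b)),cv2.boundingRect(blob(masks(D[c])[0],b)))
print(proj(d['side'],[.4365+.125,.185,.125]),proj(d['side'],[.519,.192,.13]))
E
```

```text
[ 0.543  0.187 -0.18 ] -10.34154705403583 0.0018762371570147651 ((309.7915344238281, 174.57623291015625), (21.138568878173828, 39.88447570800781), 50.621665954589844)
scene (293, 154, 25, 18) (286, 151, 41, 40)
side (208, 166, 16, 23) (207, 178, 7, 27)
[ 0.543  0.187 -0.182] -10.43726215391433 0.0019192957634726199 ((309.77386474609375, 174.56280517578125), (21.199094772338867, 39.83301544189453), 50.641571044921875)
scene (293, 154, 25, 19) (287, 151, 40, 40)
side (208, 166, 16, 23) (207, 178, 7, 27)
[225.8 165.4] [211.7 166.3]
```

The pose is unchanged. The side view's orange strip (middle at 216 px against 212 px predicted) puts the spool about 10 mm further ahead than I estimated, so the tilt stopped short. I'll repeat the push further, pausing in mid-push to check.

Call:
servo_tool(targets=[{"offset": [0,0,0.04],"dr": [0,0,0]},{"offset": [0,0,0.08],"dr": [0,0,0]},{"offset": [0,0,0.12],"dr": [0,0,0]},{"offset": [0,0,0.12],"dr": [0,0,0]},{"offset": [-0.005,0,0.12],"dr": [0,0,0]},{"offset": [-0.01,0,0.12],"dr": [0,0,0]},{"offset": [-0.015,0,0.119],"dr": [0,0,0]},{"offset": [-0.02,0,0.118],"dr": [0,0,0]},{"offset": [-0.025,0,0.117],"dr": [0,0,0]},{"offset": [-0.03,0,0.116],"dr": [0,0,0]},{"offset": [-0.035,0,0.115],"dr": [0,0,0]},{"offset": [-0.04,0,0.114],"dr": [0,0,0]},{"offset": [-0.04,0,0.114],"dr": [0,0,0]},{"offset": [-0.04,0,0.114],"dr": [0,0,0]}])

```text
time_s: 6.2
position: [0.5367, 0.189, 0.1239]
tcp_rot: [[-0.985, 0.174, 0.0], [0.174, 0.985, 0.0], [-0.0, 0.0, -1.0]]
force: [0.7, 0.2, 1.1]
opening: 0.006
grasp_force: 0.0
```

```bash
python3 - <<'E'
from rig import bot, viewer
from h import *; import pickle
d={n:viewer.capture(n) for n in("scene","side")}
s=bot.read_state();print(s['time_s'],s['position'],s['force'])
z=lambda a:cv2.resize(a[:,:,::-1],(400,400),interpolation=cv2.INTER_CUBIC)
cv2.imwrite('pics/two5.png',np.hstack([z(d['scene']['color'][110:230,250:370]),z(d['side']['color'][120:240,160:280])]))
E
```

```text
6.3 [0.53591185 0.18914025 0.12356666] [0.1755456  0.27412864 0.01596202]
```

View pics/two5.png

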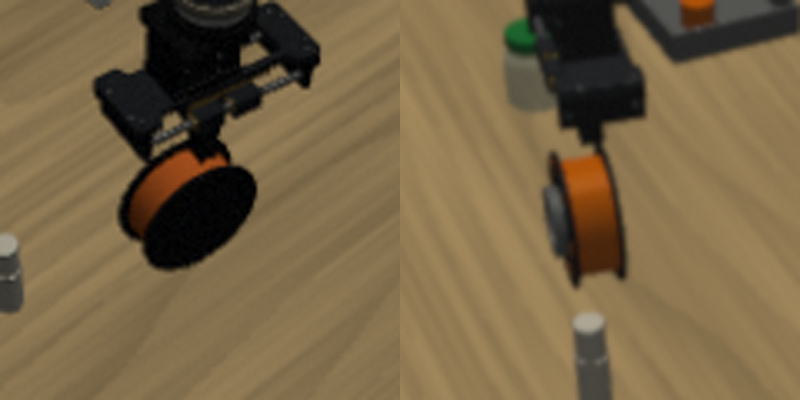

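```bash
python3 - <<'E'
from rig import viewer
from h import *; import pickle
d=pickle.load(open('v1.pkl','rb'))
for z in (.1235,.14,.16):print(z,proj(d['scene'],[.536,.189,z]),proj(d['side'],[.536,.189,z]))
print('two3 crop pose',proj(d['scene'],[.498,.196,.118]),proj(d['side'],[.498,.196,.118]))
# spool by rays: rim tops in both views (triangulate)
def tri(p,q):
    c1,a=rays(d['scene'],p);c2,b=rays(d['side'],q);a,b=a[0],b[0]
    t=np.linalg.lstsq(np.c_[a,-b],c2-c1,rcond=None)[0];P,Q=c1+a*t[0],c2+b*t[1];return ((P+Q)/2).round(4),np.linalg.norm(P-Q).round(4)
S=120/400
f=lambda x,y:(250+x*S,110+y*S);g=lambda x,y:(160+(x-400)*S,120+y*S)
print('tip',tri(f(205,160),g(591,143)))
print('glue top',tri((251,183),(217,216)))
print('left ring-flange bottom/plain bottom on side z=0',onz(d['side'],[g(575,283),g(622,277)],0).round(3).tolist())
print('plain face lowest scene z=0',onz(d['scene'],[f(160,265)],0).round(3))
E
```

```text
0.1235 [309.8 161.2] [217.5 167.2]
0.14 [310.1 157.6] [217.1 162.6]
0.16 [310.4 153.1] [216.6 157. ]
two3 crop pose [303.  154.5] [205.  170.6]
tip (array([0.5379, 0.1934, 0.136 ]), np.float64(0.0005))
glue top (array([0.4633, 0.0106, 0.0914]), np.float64(0.0044))
left ring-flange bottom/plain bottom on side z=0 [[0.504, 0.173, 0.0], [0.547, 0.162, 0.0]]
plain face lowest scene z=0 [[0.525 0.155 0.   ]]
```

In both views the finger is riding over the top of the spool: the apparent tip is about 0.136 high, against 0.124 reported. I'll back off behind the face, go lower, and check the tip height there, unobstructed.

Call:
servo_tool(targets=[{"offset": [0,0,-0.03],"dr": [0,0,0]},{"offset": [0.02,0,-0.04],"dr": [0,0,0]},{"offset": [0.05,0,-0.04],"dr": [0,0,0]},{"offset": [0.08,0,-0.03],"dr": [0,0,0]},{"offset": [0.09,0,0.0],"dr": [0,0,0]},{"offset": [0.09,0,0.018],"dr": [0,0,0]},{"offset": [0.09,0,0.018],"dr": [0,0,0]},{"offset": [0.09,0,0.018],"dr": [0,0,0]},{"offset": [0.09,0,0.018],"dr": [0,0,0]}])

```text
time_s: 7.05
position: [0.449, 0.205, 0.1064]
tcp_rot: [[-0.985, 0.174, 0.002], [0.174, 0.985, 0.0], [-0.002, 0.001, -1.0]]
force: [0.3, -0.5, 0.7]
opening: 0.008
grasp_force: 0.0
```

```bash
python3 - <<'E'
from rig import bot, viewer
from h import *; import pickle
d={n:viewer.capture(n) for n in("scene","side")}
pickle.dump(d,open('v6.pkl','wb'))
s=bot.read_state();P=np.array(s['position']);print(s['time_s'],P,s['force'])
out=[]
for n in('scene','side'):
    p=proj(d[n],P);print(n,p,proj(d[n],P+[0,0,.012]))
    x,y=int(p[0]),int(p[1]);c=d[n]['color'][y-50:y+30,x-35:x+45,::-1].copy()
    c=cv2.resize(c,(400,400),interpolation=cv2.INTER_CUBIC);q=((p-[x-35,y-50])*5+2).astype(int);cv2.circle(c,tuple(int(i) for i in q),3,(0,255,0),-1);out.append(c)
cv2.imwrite('pics/two6.png',np.hstack(out))
E
```

```text
7.15 [0.44937785 0.20495305 0.10681093] [ 0.67302116 -0.08574481 -0.05311985]
scene [294.6 147.1] [294.7 144.5]
side [189.1 176.1] [188.7 172.9]
```

View pics/two6.png

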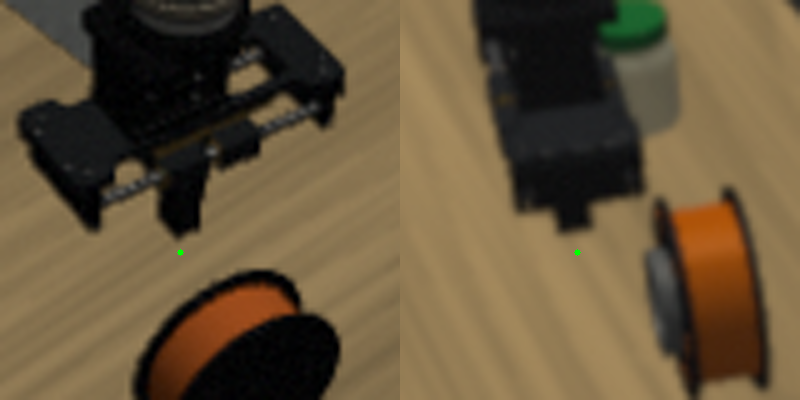

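Both views put the real fingertip about 14 mm above the reported TCP (2.8 px and 4 px above the projected dot), so the earlier pushes passed over the rim. I'll compensate: lower a further 12 mm, so the tip is at about 0.11, and push again.

Call:
servo_tool(targets=[{"offset": [-0.01,0,0.012],"dr": [0,0,0]},{"offset": [-0.02,0,0.012],"dr": [0,0,0]},{"offset": [-0.03,0,0.012],"dr": [0,0,0]},{"offset": [-0.035,0,0.012],"dr": [0,0,0]},{"offset": [-0.04,0,0.012],"dr": [0,0,0]},{"offset": [-0.045,0,0.012],"dr": [0,0,0]},{"offset": [-0.05,0,0.011],"dr": [0,0,0]},{"offset": [-0.055,0,0.01],"dr": [0,0,0]},{"offset": [-0.06,0,0.009],"dr": [0,0,0]},{"offset": [-0.065,0,0.008],"dr": [0,0,0]},{"offset": [-0.07,0,0.007],"dr": [0,0,0]},{"offset": [-0.075,0,0.006],"dr": [0,0,0]},{"offset": [-0.08,0,0.005],"dr": [0,0,0]},{"offset": [-0.085,0,0.004],"dr": [0,0,0]},{"offset": [-0.09,0,0.003],"dr": [0,0,0]},{"offset": [-0.095,0,0.003],"dr": [0,0,0]},{"offset": [-0.1,0,0.003],"dr": [0,0,0]},{"offset": [-0.105,0,0.003],"dr": [0,0,0]},{"offset": [-0.11,0,0.003],"dr": [0,0,0]},{"offset": [-0.11,0,0.003],"dr": [0,0,0]}])

```text
time_s: 8.82
position: [0.5576, 0.1855, 0.1028]
tcp_rot: [[-0.985, 0.174, 0.002], [0.174, 0.985, 0.0], [-0.002, 0.0, -1.0]]
force: [0.2, 0.4, -0.6]
opening: 0.003
grasp_force: 0.0
```

```bash
python3 - <<'E'
from rig import bot, viewer
from h import *; import pickle
d={n:viewer.capture(n) for n in("scene","side")}
s=bot.read_state();print(s['time_s'],s['position'],s['force'])
z=lambda a:cv2.resize(a[:,:,::-1],(400,400),interpolation=cv2.INTER_CUBIC)
cv2.imwrite('pics/two7.png',np.hstack([z(d['scene']['color'][110:230,250:370]),z(d['side']['color'][120:240,160:280])]))
E
```

```text
8.9167 [0.5561337  0.18558433 0.10261043] [-0.08851195 -0.46104547  0.50138079]
```

View pics/two7.png

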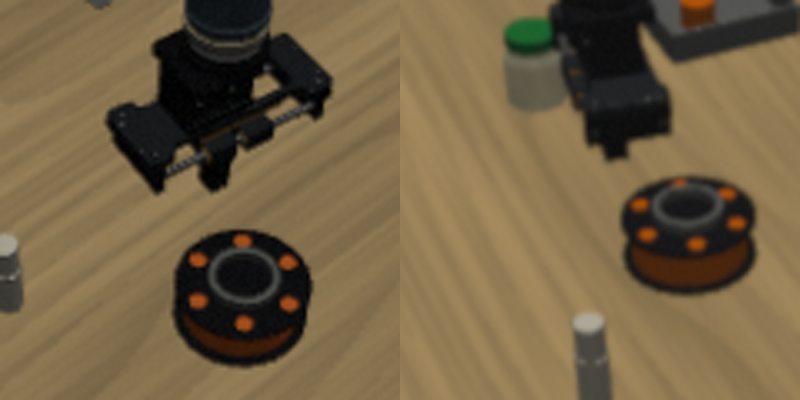

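The left spool now lies flat with its ring up (scene crop centre about (243,290)). I've used all 10 pictures, so from here I check numerically. Next I'll raise the arm and move to the right spool's ring side.

Call:
servo_tool(targets=[{"offset": [0,0,-0.04],"dr": [0,0,0]},{"offset": [0,0,-0.08],"dr": [0,0,0]},{"offset": [0,-0.01,-0.12],"dr": [0,0,7]},{"offset": [-0.005,-0.03,-0.147],"dr": [0,0,14]},{"offset": [-0.01,-0.06,-0.147],"dr": [0,0,21]},{"offset": [-0.015,-0.09,-0.147],"dr": [0,0,28]},{"offset": [-0.02,-0.12,-0.147],"dr": [0,0,35]},{"offset": [-0.025,-0.15,-0.147],"dr": [0,0,42]},{"offset": [-0.03,-0.18,-0.147],"dr": [0,0,49]},{"offset": [-0.035,-0.21,-0.147],"dr": [0,0,56]},{"offset": [-0.04,-0.24,-0.147],"dr": [0,0,63]},{"offset": [-0.045,-0.27,-0.147],"dr": [0,0,70]},{"offset": [-0.05,-0.3,-0.147],"dr": [0,0,77]},{"offset": [-0.056,-0.33,-0.147],"dr": [0,0,84]},{"offset": [-0.056,-0.338,-0.147],"dr": [0,0,90]},{"offset": [-0.056,-0.338,-0.147],"dr": [0,0,90]},{"offset": [-0.056,-0.338,-0.147],"dr": [0,0,90]},{"offset": [-0.056,-0.338,-0.147],"dr": [0,0,90]}])

```text
time_s: 10.42
position: [0.5521, -0.1557, 0.2495]
tcp_rot: [[0.171, 0.985, -0.001], [0.985, -0.171, 0.001], [0.001, -0.001, -1.0]]
force: [0.3, 0.1, 0.1]
opening: 0.001
grasp_force: 0.0
```

```bash
python3 - <<'E'
from rig import bot, viewer
from h import *; import pickle
d={n:viewer.capture(n) for n in("scene","side","wrist")}
pickle.dump(d,open('v8.pkl','wb'))
s=bot.read_state();P=np.array(s['position']);R=np.array(s['tcp_rot']);print(s['time_s'],P,R.round(3).tolist())
# left spool: orange holes / dark blob centre at flange height 48 mm
for c,b in(('scene',(290,165,355,225)),('side',(215,160,290,215))):
    k=masks(d[c])[0];(x,y),w,_=cv2.minAreaRect(blob(k,b));print('left',c,(x,y),onz(d[c],(x,y),.035).round(3))
# right spool check
v=d['side'];k=cv2.morphologyEx(masks(v)[0],cv2.MORPH_OPEN,np.ones((7,7),np.uint8))
e=cv2.fitEllipse(cv2.convexHull(blob(k,(250,240,312,302))));q,r=fitface(v,e,[.533,-.264,-1.75]);print(q,np.rad2deg(q[2]),r)
C=np.array([.537,-.240,.065]);p=np.array([np.cos(np.deg2rad(-100.4)),np.sin(np.deg2rad(-100.4)),0])
print('scene orange',cv2.boundingRect(blob(masks(d['scene'])[1],(175,220,225,280))))
for n in('scene',):
    for o in(-.024,.024):
        t=np.array([-p[1],p[0],0]);A=np.linspace(0,6.28,40)
        Q=np.array([proj(d[n],C+o*p+.05*(np.cos(a)*t+np.sin(a)*np.array([0,0,1]))) for a in A]);print(n,o,Q.min(0),Q.max(0))
w=C-.084*p;print('to prepose in tool axes',(R.T@(np.r_[w[:2],P[2]]-P)).round(4))
E
```

```text
10.5667 [ 0.55250097 -0.15553175  0.24978947] [[0.171, 0.985, -0.0], [0.985, -0.171, 0.0], [0.0, -0.0, -1.0]]
left scene (322.2029113769531, 198.86175537109375) [[0.622 0.167 0.035]]
left side (258.3296813964844, 181.41954040527344) [[0.666 0.181 0.035]]
[ 0.53260612 -0.26362722 -1.74544012] -100.00635203701084 0.0033528990407867623
scene orange (186, 230, 26, 34)
scene -0.024 [199.2 230.6] [215. 262.]
scene 0.024 [183.8 237.9] [199.6 269.7]
to prepose in tool axes [-0.0019 -0.     -0.    ]
```

The pose is on target and the right-spool estimate holds: the orange box matches the prediction, and yaw is −100°. I'll descend and then push.

Call:
servo_tool(targets=[{"offset": [0,0,0.035],"dr": [0,0,0]},{"offset": [0,0,0.07],"dr": [0,0,0]},{"offset": [0,0,0.105],"dr": [0,0,0]},{"offset": [0,0,0.135],"dr": [0,0,0]},{"offset": [0,0,0.154],"dr": [0,0,0]},{"offset": [-0.01,0,0.154],"dr": [0,0,0]},{"offset": [-0.02,0,0.154],"dr": [0,0,0]},{"offset": [-0.03,0,0.154],"dr": [0,0,0]}])

```text
time_s: 11.23
position: [0.5485, -0.1877, 0.0971]
tcp_rot: [[0.172, 0.985, 0.002], [0.985, -0.172, -0.002], [-0.001, 0.003, -1.0]]
force: [0.0, -0.5, 0.6]
opening: 0.004
grasp_force: 0.0
```

Call:
servo_tool(targets=[{"offset": [-0.005,0,0],"dr": [0,0,0]},{"offset": [-0.01,0,0],"dr": [0,0,0]},{"offset": [-0.015,0,0],"dr": [0,0,0]},{"offset": [-0.02,0,0],"dr": [0,0,0]},{"offset": [-0.025,0,-0.001],"dr": [0,0,0]},{"offset": [-0.03,0,-0.002],"dr": [0,0,0]},{"offset": [-0.035,0,-0.003],"dr": [0,0,0]},{"offset": [-0.04,0,-0.004],"dr": [0,0,0]},{"offset": [-0.045,0,-0.005],"dr": [0,0,0]},{"offset": [-0.05,0,-0.006],"dr": [0,0,0]},{"offset": [-0.055,0,-0.007],"dr": [0,0,0]},{"offset": [-0.06,0,-0.008],"dr": [0,0,0]},{"offset": [-0.065,0,-0.008],"dr": [0,0,0]},{"offset": [-0.07,0,-0.008],"dr": [0,0,0]},{"offset": [-0.075,0,-0.008],"dr": [0,0,0]},{"offset": [-0.08,0,-0.008],"dr": [0,0,0]},{"offset": [-0.085,0,-0.008],"dr": [0,0,0]},{"offset": [-0.09,0,-0.008],"dr": [0,0,0]},{"offset": [-0.09,0,-0.008],"dr": [0,0,0]},{"offset": [-0.09,0,-0.008],"dr": [0,0,0]}])

```text
time_s: 12.9
position: [0.5316, -0.2754, 0.1037]
tcp_rot: [[0.174, 0.985, -0.0], [0.985, -0.174, 0.0], [0.0, -0.0, -1.0]]
force: [-0.5, 0.5, -0.1]
opening: 0.006
grasp_force: 0.0
```

Call:
servo_tool(targets=[{"offset": [0,0,-0.035],"dr": [0,0,0]},{"offset": [0.02,0,-0.07],"dr": [0,0,0]},{"offset": [0.05,0,-0.1],"dr": [0,0,0]},{"offset": [0.08,0,-0.13],"dr": [0,0,0]},{"offset": [0.11,0,-0.15],"dr": [0,0,0]},{"offset": [0.14,0,-0.17],"dr": [0,0,0]},{"offset": [0.17,0,-0.2],"dr": [0,0,0]},{"offset": [0.2,0,-0.2],"dr": [0,0,0]},{"offset": [0.2,0,-0.2],"dr": [0,0,0]},{"offset": [0.2,0,-0.2],"dr": [0,0,0]}])

```text
time_s: 13.73
position: [0.5663, -0.0763, 0.3042]
tcp_rot: [[0.17, 0.985, 0.0], [0.985, -0.17, -0.0], [-0.0, 0.0, -1.0]]
force: [0.1, -0.6, -1.1]
opening: 0.006
grasp_force: 0.0
```

```bash
python3 - <<'E'
from rig import bot, viewer
from h import *; import pickle
d={n:viewer.capture(n) for n in("scene","side","wrist")}
pickle.dump(d,open('v9.pkl','wb'))
s=bot.read_state();print(s['time_s'],s['position'],s['force'])
for nm,c,b in(('right','scene',(140,220,235,310)),('right','side',(235,240,345,350)),('left','scene',(290,165,355,225)),('left','side',(235,155,290,215)),('flat','scene',(285,230,350,295))):
    m=masks(d[c]);bl=blob(m[0],b);(x,y),w,a=cv2.minAreaRect(bl)
    o=m[1][b[1]:b[3],b[0]:b[2]];n,_,st,_=cv2.connectedComponentsWithStats(o)
    print(nm,c,(round(x),round(y)),np.round(w),round(a),onz(d[c],(x,y),.035).round(3),'orange areas',sorted(st[1:,4],reverse=True)[:8])
for n in('flat',):
    d0=pickle.load(open('v1.pkl','rb'))
df=[cv2.absdiff(d[c]['color'],d0[c]['color']).max(2)>40 for c in('scene','side')]
for c,f in zip(('scene','side'),df):
    n,_,st,_=cv2.connectedComponentsWithStats(cv2.morphologyEx(f.astype(np.uint8),cv2.MORPH_OPEN,np.ones((3,3))));print(c,[t.tolist() for t in st[1:] if t[4]>25])
E
```

```text
13.8833 [ 0.56583889 -0.07874102  0.30290966] [-0.64127481  0.34802381 -0.62254109]
right scene (171, 271) [46. 46.] 63 [[ 0.523 -0.334  0.035]] orange areas [np.int32(26), np.int32(25), np.int32(24), np.int32(24), np.int32(24), np.int32(22)]
right side (290, 312) [49. 50.] 90 [[ 0.513 -0.347  0.035]] orange areas [np.int32(37), np.int32(35), np.int32(35), np.int32(32), np.int32(31), np.int32(26)]
left scene (322, 199) [40. 40.] 4 [[0.622 0.167 0.035]] orange areas [np.int32(18), np.int32(18), np.int32(17), np.int32(17), np.int32(17), np.int32(16)]
left side (250, 192) [30. 29.] 0 [[0.618 0.138 0.035]] orange areas [np.int32(19), np.int32(18), np.int32(16), np.int32(5), np.int32(3)]
flat scene (318, 265) [46. 44.] 90 [[ 0.783 -0.007  0.035]] orange areas []
scene [[213, 0, 55, 59, 1101], [182, 10, 14, 24, 231], [192, 40, 6, 5, 28], [204, 43, 12, 18, 107], [246, 60, 7, 5, 26], [254, 60, 28, 30, 452], [196, 65, 81, 111, 3796], [286, 150, 58, 70, 2440], [147, 227, 69, 69, 2727]]
side [[127, 0, 66, 40, 1277], [224, 0, 31, 11, 274], [221, 12, 82, 117, 3435], [0, 22, 18, 155, 1927], [166, 43, 75, 58, 2031], [228, 104, 42, 23, 599], [219, 114, 15, 25, 162], [52, 122, 23, 74, 708], [255, 133, 13, 21, 205], [203, 163, 64, 46, 2000], [253, 248, 64, 91, 4090]]
```

Both views show the six orange hub-face holes up on both fallen spools. Outside the arm and the two spools the images haven't changed, so the bystanders are untouched. The arm is clear, so I'm handing in.

```bash
python3 -c "
from rig import ticket
print(ticket.hand_in())"
```

```text
the job is handed in; nothing more can be done
None
```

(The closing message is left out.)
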